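# Put the pile of coasters away in the lazy susan's holder

## Robot

A 6-joint arm with a two-finger parallel gripper is mounted at the origin on a cart in front of the work surface, level with it; the furniture and walls round the work are solid. World frame = base frame: x ahead of the robot, y to its left, z up, the work surface at z = 0. Lengths are in mm, angles in rad, forces in N, time in s.
With the tool pointing down it reaches from about 400 to 825 mm from the base axis. Payload 7 kg.
Tool frame: the origin (TCP) lies at the very end of the fingers, on their centre line; the grasp point (between the pads) lies 19 mm behind it (robot.hold_point_z is the distance from the TCP to the grasp point, in mm); z points along the fingers, y is the direction in which the jaws open and shut (so a half turn about z gives the same grasp; the last joint's range is limited). The gripper opens to 88 mm and grips with 3 to 60 N. Pads are 19 mm wide; open, the fingers measure 130 mm over their backs; the gripper's body (78 mm by 193 mm) begins 47 mm behind the grasp point.
Start: joints at [-0.837, 0.359, 0.012, 0, -1.224, -0.288], TCP at [291.018, -609.019, 226.561] pointing down, gripper open.
Joint ranges: [-3.07, 3.07], [-1.43, 2.12], [-1.02, 1.25], [-3.03, 1.67], [-3.05, -0], [-3.03, 3.03]. Speed limits (rad/s): [2.39, 2.39, 3.01, 3.14, 3.14, 3.14].

## Interface

Orientations are given as [roll, pitch, yaw] about the fixed x, y, z axes, in that order (R = Rz(yaw) Ry(pitch) Rx(roll)).
In Python, from rig import robot gives the robot as it stands. The module is installed in compiled form; this text tells all that it offers.
- The arm moves only by the tool send_rows, never from a script. Its argument "deltas" is a list of rows, each an object of numbers: "jaw": the closure in counts, from 0 (fully open) to 255 (shut); "x", "y", "z": the shift along the world's x, y, z in mm; "wx", "wy", "wz": the turn, a rotation vector about the world's x, y, z in rad. A call has 1 to 12 rows; each row is the pose to reach, as a shift and turn from the pose commanded when the call began; what a row does not reach only later rows make up. A row lasts 1/8 s, in which the tool goes at most 62.5 mm and 10.7 degrees, less where a joint would pass 70% of its speed; a pose out of reach is approached as far as the arm can. A call with a gripper value outside its range is refused whole. The fingers move at their own pace and stop on an object; "force" is the grip in N (left out, the last holds). Time passes only in rows, so rows that repeat a pose let the fingers close. It gives the time, the measured TCP pose, the force and the opening at its end, in the units of the state.
- robot.read_state(): the state, without advancing time (a new reading comes with each control period).
- robot.get_image(name): name is "scene" or "top" or "wrist"; returns a dict with "frame" (384x512x3 uint8, red, green, blue), "vfov" (degrees; the focal length in pixels is half the picture's height over the tangent of half this angle, whatever the lens; pixels are square), "cx", "cy" (the principal point, pixels), "dist_coeffs" ([k1, k2, p1, p2, k3] as OpenCV has them; the pictures are not rectified), "R" (3x3) and "t" (3): a world point X has camera coordinates R X + t. Camera axes: x right, y down, z forward; pixel columns grow to the right and rows downward; lengths in mm; the calibration is good to about 2 mm. A picture is of the moment at which its call begins. There is no depth.
- robot.close_job(): hands the job in, once; it reports no verdict.
The state is a dict: "clock": time; "joint_positions": joint angles; "dq": joint speeds; "tau": joint torques, N m; "eef_pos": TCP position; "ee_rot": TCP orientation; "ft_force": force on the tool from outside, world axes, zero at the start; "wrist_torque": the same for the moment, N m; "opening": opening from 0.0 (shut) to 1.0 (fully open).
Only numpy, scipy, OpenCV 4.12 (cv2) and the standard library are available. Lean on these libraries where they do the work, as an engineer would, in place of code of your own. Each camera call takes 0.05 s, during which the arm holds its last target.

## Task

Push the thumb post on the lazy susan's rim until it points straight at the robot, so that the coaster holder's lipped end faces front. Then pick up the whole pile of three coasters in one go and tilt it into the holder, front end under the lip first, until all three lie flat on its floor. Leave the lazy susan facing front and do not disturb the other things on the worktop.

Things in the scene. Friction and masses are not known exactly. Their poses are not given: they have to be found in the camera images.
- stand: Round dark foot of a lazy susan, 170 mm across, fixed to the worktop. Origin: on the worktop, on the turning axis.
- turntable (a joint): Turning angle (rad) of the lazy susan's pale wooden disc, 240 mm across, flat top 24 mm above the worktop. 0: the thumb post points straight at the robot (-x from the axis); grows anticlockwise seen from above (at +1.57 the post is on the robot's right, -y). Starts between 0.5 and 1.3. Stiff: about 2 N at the rim turns it; it stays where it is left.
- thumb_post (a point): Top centre of the upright steel thumb post on the disc's rim: 16 mm thick (22 at the foot, 19 at the head), 40 mm tall, its axis 107 mm from the turning axis, its top 64 mm above the worktop. Push it sideways to turn the disc.
- holder (a point): Dark steel coaster holder fixed on the disc, centred on the turning axis; 117 (x) x 79 mm (y) outside, 105 x 67 mm inside. Origin: centre of its underside, on the disc's top; inner floor at z = +8 mm. Its -x points to the thumb post (front end), z up. Side walls and the +x end wall: top at z = +26 mm (18 mm above the inner floor). A pile goes in tilted, front end down under the lip.
- holder_in (a point): Centre of the holder's inner floor, 32 mm above the worktop. In the middle 50 mm of both long sides (holder's |x| < 25 mm) there is no wall, and no floor beyond |y| = 24 mm: finger room down to the disc, 8 mm below this floor.
- lip_edge (a point): Middle of the lower inner edge of the lip on the holder's taller front wall. The lip runs the full width, reaches 9 mm in from that wall (edge at holder x = -43.5 mm), underside 24 mm above the inner floor, 4 mm thick, so a pile cannot go straight down.
- coaster_1: Bottom one of a neat pile of three alike wooden coasters, long side along its x: 100 x 62 x 6 mm each, about 60 g; the pile is 18 mm high and lies loose, flat on the worktop, beside the lazy susan. Origin: centre of its underside; z up. Either end may go under the lip.
- coaster_2: Middle coaster of the pile, same size and axes; origin: centre of its underside.
- coaster_3: Top coaster of the pile (a round cork inlay shows), same size and axes; origin: centre of its underside.
- tea_tin: Bystander: green and grey tea tin, 74 mm across, 92 tall. Origin: centre of its underside.
- tea_strainer: Bystander: steel mesh tea strainer, 82 mm across, 61 tall. Origin: centre of its underside.
- cap_black: Bystander: small black bottle cap, 57 mm across, 24 high. Origin: centre of its underside.
- cap_grey: Bystander: grey bottle cap, 69 mm across, 24 high. Origin: centre of its underside.
- ptfe_tape: Bystander: white roll of tape lying flat, 52 mm across, 15 high. Origin: centre of its underside.
- ball_valve: Bystander: brass ball valve with a red lever, 115 mm long, 49 high. Origin: under its brass body.
- thermos: Bystander: cream thermos with a black cup lid, 68x84 mm, 205 tall. Origin: centre of its underside.
- flask: Bystander: dark green flask with a black cap, 72 mm across, 260 tall. Origin: centre of its underside.

How it is judged (in metres and radians):
On the way, in this order (a step that is already met when the one before it is completed fails the run):
1. the thumb post points at the robot (within about 12 degrees), while the pile still lies on the worktop (value of joint turntable between -0.22 and 0.22 rad and height (world z) of each of coaster_1, coaster_2, coaster_3 below 0.03 m), for 0.2 s.
2. all three coasters are lifted together, each more than 60 mm above the worktop (height (world z) of each of coaster_1, coaster_2, coaster_3 above 0.06 m), for 0.2 s.
3. all three coasters lie flat in the holder (x of coaster_1 in the frame of holder between -0.006 and 0.006 m and y of coaster_1 in the frame of holder between -0.006 and 0.006 m and z of coaster_1 in the frame of holder between 0.005 and 0.0225 m and angle between each of coaster_1, coaster_2, coaster_3's own z axis and vertical below 0.05 rad and x of coaster_2 in the frame of holder between -0.006 and 0.006 m and y of coaster_2 in the frame of holder between -0.006 and 0.006 m and z of coaster_2 in the frame of holder between 0.005 and 0.0225 m and x of coaster_3 in the frame of holder between -0.006 and 0.006 m and y of coaster_3 in the frame of holder between -0.006 and 0.006 m and z of coaster_3 in the frame of holder between 0.005 and 0.0225 m), for 0.2 s.
At the end, for the whole second after the job is handed in: The turntable reads within 0.22 rad of 0; each coaster's origin is within 6 mm of the holder's axis in the holder's x and y, 5 to 22.5 mm above the holder's origin, tilted less than 0.05 rad and at rest (all of step 3 and value of joint turntable between -0.22 and 0.22 rad and linear speed of each of coaster_1, coaster_2, coaster_3 below 0.02 m/s); the robot touches nothing.
It fails at once if one of the other things on the worktop is moved more than 30 mm (distance of any of tea_tin, tea_strainer, cap_black, cap_grey, ptfe_tape, ball_valve, thermos, flask from where it was at the start of the episode above 0.03 m).
It also fails if it takes over 64 s, if anything falls off the work surface, if the arm or the gripper's body presses on something with over 40 N, if the wrist force passes 120 N, or if a joint passes its speed limit or range.

## Working session

There is one attempt and no reset: what is moved stays moved. The work goes in short steps, Python scripts to look and compute and a tool call to move; the robot and the scene stay as the last step left them, time stands still between calls to the robot, and variables do not carry over. Pictures are saved under pics/ and viewed, and the job is handed in when it is done.

Besides the shell and the picture viewer there is one more tool, called after ">>>" as name(argument=value, ...), one argument or row to a line, values as JSON. send_rows: Moves the arm, as the interface text tells. Its arguments: {"type":"object","properties":{"deltas":{"type":"array"},"force":{"type":"number"}},"required":["deltas"]}

```bash
mkdir -p pics
cat > h.py <<'E'
import numpy as np, cv2
from rig import robot
def cam(n,save=None):
    d=robot.get_image(n); f=d["frame"]
    if save: cv2.imwrite("pics/"+save,cv2.cvtColor(f,cv2.COLOR_RGB2BGR))
    F=f.shape[0]/2/np.tan(np.radians(d["vfov"])/2)
    d["K"]=np.array([[F,0,d["cx"]],[0,F,d["cy"]],[0,0,1.]]); d["D"]=np.array(d["dist_coeffs"],float)
    d["R"]=np.array(d["R"]);d["t"]=np.array(d["t"]).ravel()
    return d
def plane(d,px,z):
    p=cv2.undistortPoints(np.array(px,float).reshape(-1,1,2),d["K"],d["D"]).reshape(-1,2)
    r=np.c_[p,np.ones(len(p))]@d["R"]; c=-d["R"].T@d["t"]
    z=np.broadcast_to(z,len(r)); return c+r*((z-c[2])/r[:,2])[:,None]
def proj(d,X):
    return cv2.projectPoints(np.array(X,float).reshape(-1,1,3),cv2.Rodrigues(d["R"])[0],d["t"],d["K"],d["D"])[0].reshape(-1,2)
E
python3 - <<'E'
from h import *
for n in("scene","top","wrist"):
    d=cam(n,n+"0.png"); print(n,-d["R"].T@d["t"],d["vfov"],d["D"])
print(robot.read_state())
E
```

```text
scene [-222.37709131  623.87000996 1179.28192147] 42.654940437677496 [0.06240547 0.         0.         0.         0.        ]
top [ 314.01740809   22.30696784 1565.85222428] 44.511721087978195 [-0.02288365  0.          0.          0.          0.        ]
wrist [ 229.13920353 -638.22224359  384.00299032] 67.46551303083908 [-0.06424333  0.          0.          0.          0.        ]
{'clock': 0.15, 'joint_positions': array([-8.36920943e-01,  3.59213317e-01,  1.12982484e-02, -2.75741706e-04,
       -1.22408848e+00, -2.88078502e-01]), 'dq': array([-0.00194634, -0.00156058,  0.00193716,  0.00305797, -0.00171644,
       -0.00081311]), 'tau': array([-2.13788888e-03, -5.83275962e+01,  2.93290848e+01,  7.00120702e+00,
        8.74865422e-03, -1.21622520e-04]), 'eef_pos': array([ 290.86407895, -608.72205591,  225.85253973]), 'ee_rot': array([ 3.14036152e+00, -9.44480830e-05, -2.69588957e+00]), 'ft_force': array([-0.12674753, -0.12023442, -0.51522804]), 'wrist_torque': array([-0.01243951,  0.02997915, -0.0083102 ]), 'opening': 0.9980462269051036}
```

View pics/top0.png

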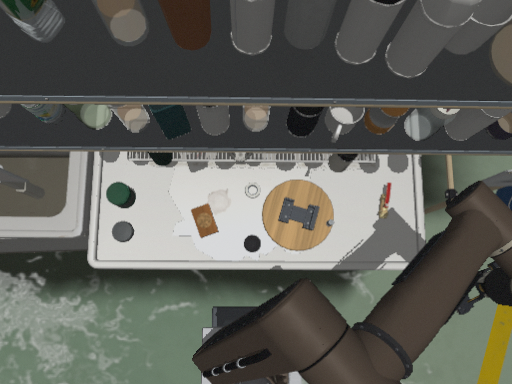

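View pics/scene0.png

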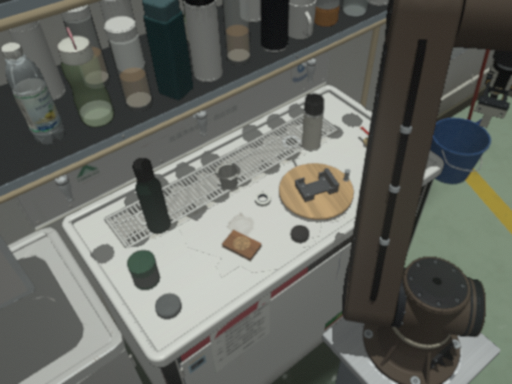

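View pics/wrist0.png

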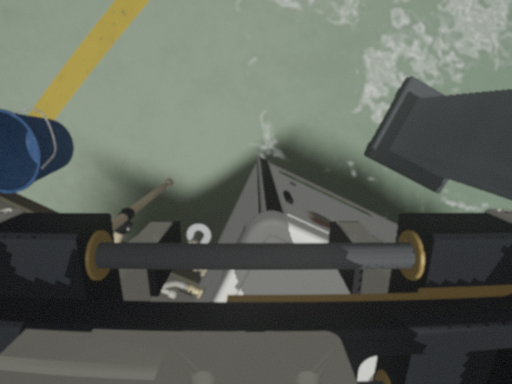

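Top view: the disc is centred near (298,215), the post is at (330,223), the pile is at (205,221), the tea strainer is near (219,201), and the black cap is at (252,243). Next I'll measure these.

Run:
```python
from h import *
d=cam("top"); f=d["frame"]
c=f[150:280,150:430]; cv2.imwrite("pics/topz.png",cv2.resize(cv2.cvtColor(c,cv2.COLOR_RGB2BGR),(784,364),interpolation=cv2.INTER_CUBIC))
hsv=cv2.cvtColor(f,cv2.COLOR_RGB2HSV)
m=cv2.inRange(hsv,(5,70,60),(30,255,255)); 
n,l,s,ce=cv2.connectedComponentsWithStats(m)
for i in range(1,n):
    if s[i,4]>60 and s[i,1]>150: print(s[i],ce[i],plane(d,[ce[i]],18)[0])
    if s[i,4]>60 and s[i,1]>150:
        cn=max(cv2.findContours((l==i).astype('u1'),0,1)[0],key=cv2.contourArea).reshape(-1,2)
        for z in(18,24):
            P=plane(d,cn,z)[:,:2].astype('f4'); print(z,cv2.minAreaRect(P),cv2.minEnclosingCircle(P))
            
g=cam("scene"); c=g["frame"][140:280,180:400]; cv2.imwrite("pics/scz.png",cv2.resize(cv2.cvtColor(c,cv2.COLOR_RGB2BGR),(792,504),interpolation=cv2.INTER_CUBIC))
```

```text
[ 262  180   71   70 3154] [296.64172479 214.77869372] [ 514.43518398 -148.39421731   18.        ]
18 ((516.89599609375, -150.15567016601562), (231.63951110839844, 234.43560791015625), 0.32162240147590637) ((515.8261108398438, -151.2555389404297), 119.06425476074219)
24 ((516.109619140625, -149.4871826171875), (230.74154663085938, 233.52682495117188), 0.32163184881210327) ((515.0439453125, -150.58279418945312), 118.60264587402344)
[379 194   9  24 135] [383.02962963 206.94074074] [ 543.08179936 -439.69363701   18.        ]
18 ((548.1531982421875, -439.8431701660156), (27.056793212890625, 79.28509521484375), 87.46368408203125) ((548.1522827148438, -439.86358642578125), 40.91236114501953)
24 ((547.2457275390625, -438.05169677734375), (26.95191764831543, 78.97771453857422), 87.4637451171875) ((547.2446899414062, -438.07208251953125), 40.75375747680664)
[191 204  27  33 546] [204.0952381  220.10622711] [494.29895057 158.74411482  18.        ]
18 ((494.2940368652344, 158.67294311523438), (98.96150207519531, 60.9172248840332), 20.39668846130371) ((493.7313537597656, 158.68438720703125), 55.799129486083984)
24 ((493.59527587890625, 158.1443328857422), (98.57784271240234, 60.68109893798828), 20.39666748046875) ((493.0347900390625, 158.15573120117188), 55.582794189453125)
[ 477  304   35   80 1585] [496.37539432 345.67318612] [  93.21778157 -791.18341333   18.        ]
18 ((95.74707794189453, -793.968017578125), (66.55130767822266, 270.193359375), 70.48831176757812) ((98.5600814819336, -784.715087890625), 136.41116333007812)
24 ((96.59317016601562, -790.8038330078125), (66.2933120727539, 269.1460266113281), 70.48828887939453) ((99.395263671875, -781.5868530273438), 135.88238525390625)
```

View pics/topz.png

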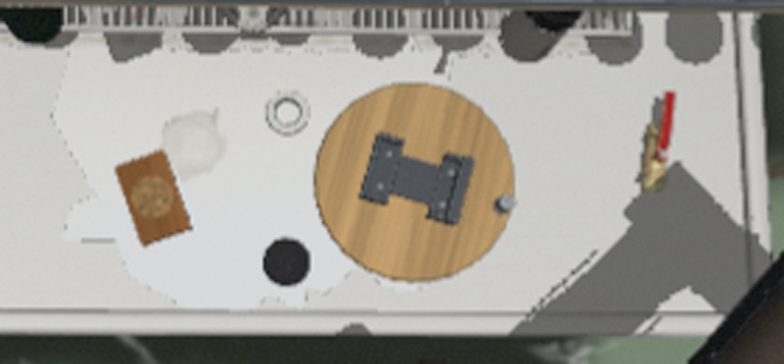

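View pics/scz.png

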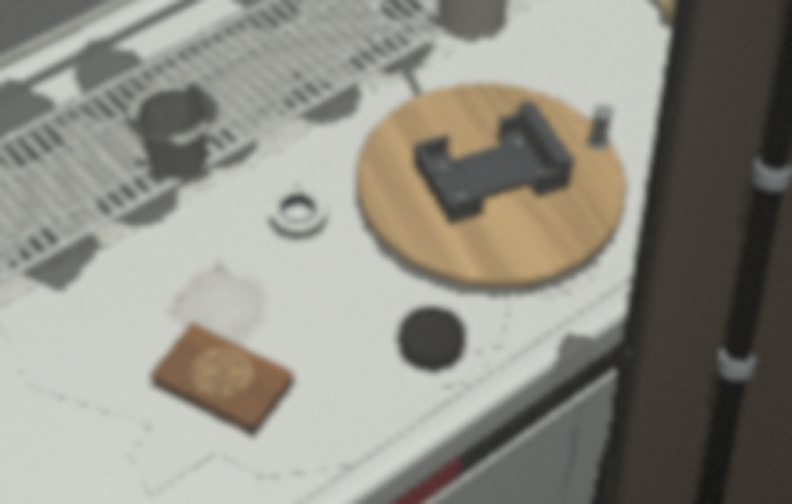

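Run:
```python
from h import *
d=cam("top"); f=d["frame"]; g=cam("scene")
print("post", plane(d,[[150+506/2.8,150+201/2.8]],64), "scene", plane(g,[[180+602/3.6,140+110/3.6]],64))
print("disc c scene", plane(g,[[180+491/3.6,140+184/3.6]],24))
P=plane(d,[[150+506/2.8,150+201/2.8]],64)[0][:2]-[515.5,-150.3]; print(np.hypot(*P), np.arctan2(-P[1],-P[0]))
print("axis holder",[plane(d,[[150+x/2.8,150+y/2.8]],24) for x,y in[(416,180)]])
print("strainer top",[plane(d,[[150+193/2.8,150+143/2.8]],z)[0] for z in(0,30,61)])
print("strainer scene",[plane(g,[[180+217/3.6,140+303/3.6]],z)[0] for z in(0,30,61)])
print("cap",plane(d,[[150+286/2.8,150+261/2.8]],24), "tape",plane(d,[[150+288/2.8,150+113/2.8]],15))
print("pile scene corners z18",plane(g,[[180+x/3.6,140+y/3.6] for x,y in[(152,372),(194,323),(294,376),(258,428)]],18))
for z in (0,200,400,600,800): print(z,"top edge",plane(d,[[200,150],[200,102]],z)[:,:2].round(),"scene",plane(g,[[100,160],[200,107]],z)[:,:2].round())
c=f[180:250,180:270]; cv2.imwrite("pics/pilez.png",cv2.resize(cv2.cvtColor(c,cv2.COLOR_RGB2BGR),(720,560),interpolation=cv2.INTER_CUBIC))
```

```text
post [[ 486.50500114 -253.41727331   64.        ]] scene [[ 483.58225225 -252.89632702   64.        ]]
disc c scene [[ 504.33333929 -144.18081075   24.        ]]
107.11620798435698 1.2966893963263018
axis holder [array([[ 515.3543686 , -154.16960551,   24.        ]])]
strainer top [array([561.32439969, 111.9079336 ,   0.        ]), array([556.58627075, 110.19127801,  30.        ]), array([551.69020417, 108.41740057,  61.        ])]
strainer scene [array([563.23716319, 112.71282146,   0.        ]), array([543.25175749, 125.71625633,  30.        ]), array([522.6001716 , 139.15313902,  61.        ])]
cap [[418.71753869  -0.66604399  24.        ]] tape [[596.35207398  -2.12810032  15.        ]]
pile scene corners z18 [[526.86300531 203.46376505  18.        ]
 [546.15487387 147.81984549  18.        ]
 [452.22662832 116.26188781  18.        ]
 [430.32617533 169.25584958  18.        ]]
0 top edge [[739. 180.]
 [912. 185.]] scene [[1089.  322.]
 [1120. -105.]]
200 top edge [[684. 160.]
 [836. 164.]] scene [[866. 373.]
 [892.  19.]]
400 top edge [[630. 140.]
 [759. 143.]] scene [[644. 424.]
 [664. 142.]]
600 top edge [[576. 120.]
 [683. 123.]] scene [[422. 476.]
 [437. 266.]]
800 top edge [[522. 100.]
 [607. 102.]] scene [[199. 527.]
 [209. 389.]]
```

View pics/pilez.png

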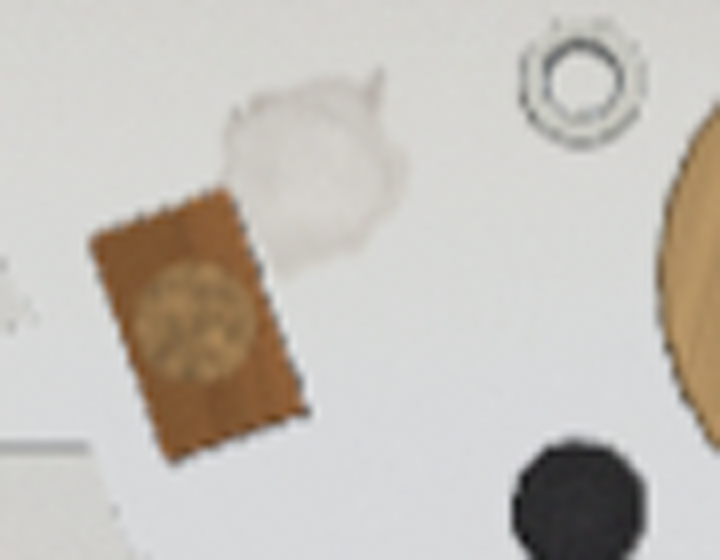

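The faint smudge beside the pile projects to the same spot in both views at z=0, so it is a flat stain. The strainer is the mesh cup by the rack. I'll move above the post and straddle it loosely.

>>> send_rows(
  deltas=[
    {"x": 25, "y": 45, "z": -10, "wz": 0.15, "jaw": 150},
    {"x": 55, "y": 100, "z": -20, "wz": 0.3, "jaw": 150},
    {"x": 80, "y": 150, "z": -40, "wz": 0.45, "jaw": 150},
    {"x": 110, "y": 200, "z": -55, "wz": 0.6, "jaw": 150},
    {"x": 138, "y": 250, "z": -70, "wz": 0.7, "jaw": 150},
    {"x": 165, "y": 300, "z": -85, "wz": 0.85, "jaw": 150},
    {"x": 195, "y": 356, "z": -97, "wz": 0.85, "jaw": 150},
    {"x": 195, "y": 356, "z": -97, "wz": 0.85, "jaw": 150},
    {"x": 195, "y": 356, "z": -97, "wz": 0.85, "jaw": 150},
  ],
)

```text
schema error: expected keys jaw, x, y, z, wx, wy, wz
```

Run:
```python
from h import *
w=cam("wrist","w1.png");d=cam("top","t1.png"); s=robot.read_state(); print(s["clock"],s["eef_pos"],s["ee_rot"],s["opening"],s["joint_positions"])
for z in(0,64): print(proj(w,[[486,-253,z],[515.3,-150.5,24]]),proj(w,[s["eef_pos"]]))
```

```text
0.45 [ 290.99777875 -608.98033246  226.48410456] [ 3.14143766e+00 -2.05163117e-05 -2.69582497e+00] 1.0001677966784543 [-8.36897556e-01  3.58666347e-01  1.18322674e-02 -2.59140719e-05
 -1.22411668e+00 -2.88122283e-01]
[[392.60031949 360.19229455]
 [435.76637924 399.74763366]] [[254.1906059  236.49326454]]
[[410.64853325 392.8087999 ]
 [435.76637924 399.74763366]] [[254.1906059  236.49326454]]
```

View pics/w1.png

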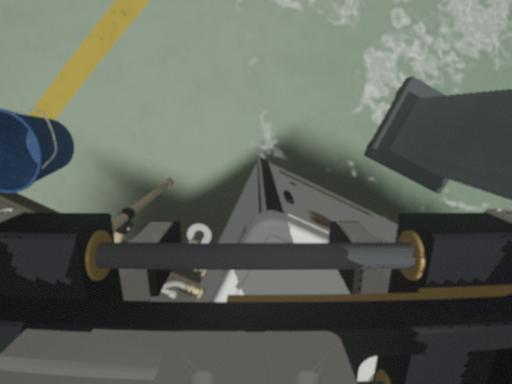

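The call was refused because every key has to be given, and the arm did not move.

>>> send_rows(
  deltas=[
    {"x": 25, "y": 45, "z": -10, "wx": 0, "wy": 0, "wz": 0.15, "jaw": 150},
    {"x": 55, "y": 100, "z": -20, "wx": 0, "wy": 0, "wz": 0.3, "jaw": 150},
    {"x": 80, "y": 150, "z": -40, "wx": 0, "wy": 0, "wz": 0.45, "jaw": 150},
    {"x": 110, "y": 200, "z": -55, "wx": 0, "wy": 0, "wz": 0.6, "jaw": 150},
    {"x": 138, "y": 250, "z": -70, "wx": 0, "wy": 0, "wz": 0.7, "jaw": 150},
    {"x": 165, "y": 300, "z": -85, "wx": 0, "wy": 0, "wz": 0.85, "jaw": 150},
    {"x": 195, "y": 356, "z": -97, "wx": 0, "wy": 0, "wz": 0.85, "jaw": 150},
    {"x": 195, "y": 356, "z": -97, "wx": 0, "wy": 0, "wz": 0.85, "jaw": 150},
    {"x": 195, "y": 356, "z": -97, "wx": 0, "wy": 0, "wz": 0.85, "jaw": 150},
  ],
)

```text
clock: 1.58
eef_pos: [486.2, -252.7, 129.7]
ee_rot: [3.142, -0.0, -1.844]
ft_force: [-0.5, -0.8, 0.8]
opening: 0.412
```

Run:
```python
from h import *
w=cam("wrist","w1.png");d=cam("top","t1.png"); s=robot.read_state(); print(s["clock"],s["eef_pos"],s["ee_rot"],s["opening"],s["joint_positions"])
for z in(0,64): print(proj(w,[[486,-253,z],[515.3,-150.5,24]]),proj(w,[s["eef_pos"]]))
```

```text
1.675 [ 485.74530699 -253.82357557  129.84623246] [-3.14121763e+00 -3.34724714e-05 -1.84678611e+00] 0.41114354347423426 [-1.23926989e-01  2.35974965e-01 -4.01333138e-01  1.11879363e-04
 -9.33122605e-01 -1.52129377e-01]
[[254.54065493 185.45399841]
 [253.98821269 289.6027178 ]] [[254.47223214 234.40499024]]
[[254.50208802 203.51702432]
 [253.98821269 289.6027178 ]] [[254.47223214 234.40499024]]
```

View pics/w1.png

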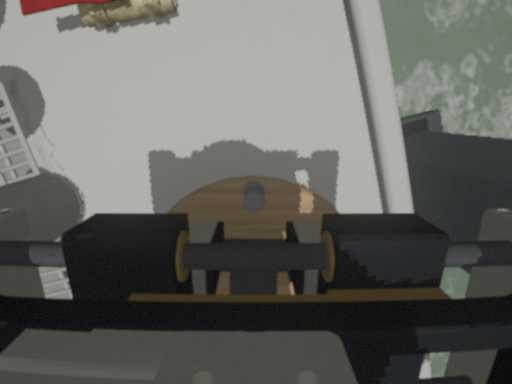

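The post sits centred between the jaws at (254,197). I'll descend now.

>>> send_rows(
  deltas=[
    {"x": 0, "y": 0, "z": -40, "wx": 0, "wy": 0, "wz": 0, "jaw": 150},
    {"x": 0, "y": 0, "z": -75, "wx": 0, "wy": 0, "wz": 0, "jaw": 150},
    {"x": 0, "y": 0, "z": -95, "wx": 0, "wy": 0, "wz": 0, "jaw": 150},
    {"x": 0, "y": 0, "z": -95, "wx": 0, "wy": 0, "wz": 0, "jaw": 150},
  ],
)

```text
clock: 2.17
eef_pos: [484.4, -254.1, 33.4]
ee_rot: [3.139, -0.0, -1.848]
ft_force: [0.2, -0.1, -0.6]
opening: 0.414
```

>>> send_rows(
  deltas=[
    {"x": -14, "y": 5, "z": 0, "wx": 0, "wy": 0, "wz": -0.14, "jaw": 150},
    {"x": -28, "y": 12.5, "z": 0, "wx": 0, "wy": 0, "wz": -0.29, "jaw": 150},
    {"x": -41, "y": 22, "z": 0, "wx": 0, "wy": 0, "wz": -0.44, "jaw": 150},
    {"x": -52.5, "y": 33.5, "z": 0, "wx": 0, "wy": 0, "wz": -0.59, "jaw": 150},
    {"x": -62, "y": 46.5, "z": 0, "wx": 0, "wy": 0, "wz": -0.74, "jaw": 150},
    {"x": -69, "y": 61, "z": 0, "wx": 0, "wy": 0, "wz": -0.89, "jaw": 150},
    {"x": -74.5, "y": 76, "z": 0, "wx": 0, "wy": 0, "wz": -1.04, "jaw": 150},
    {"x": -77, "y": 92, "z": 0, "wx": 0, "wy": 0, "wz": -1.19, "jaw": 150},
    {"x": -78, "y": 102.5, "z": 0, "wx": 0, "wy": 0, "wz": -1.29, "jaw": 150},
    {"x": -78, "y": 102.5, "z": 0, "wx": 0, "wy": 0, "wz": -1.29, "jaw": 150},
  ],
)

```text
clock: 3.42
eef_pos: [408.9, -150.6, 35.9]
ee_rot: [3.142, 0.003, -3.135]
ft_force: [0.5, -1.2, -0.7]
opening: 0.415
```

Run:
```python
from h import *
w=cam("wrist","w2.png");d=cam("top","t2.png")
s=robot.read_state();print(s["clock"],s["eef_pos"],s["ee_rot"],s["joint_positions"])
```

```text
3.525 [ 408.58525018 -150.9296189    35.35621402] [ 3.14150912e+00  1.58199624e-03 -3.13373389e+00] [ 1.02195012e-01  1.97841468e-01 -7.45445252e-01  1.12412539e-04
 -6.25926779e-01 -1.66522356e+00]
```

View pics/t2.png

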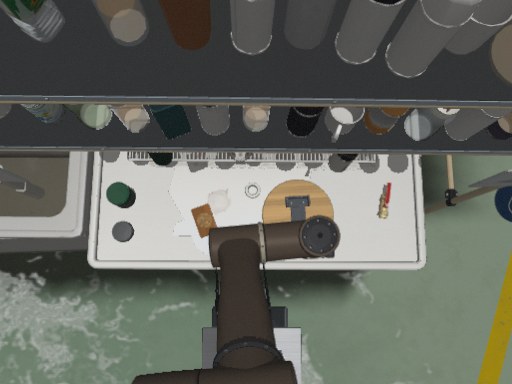

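View pics/w2.png

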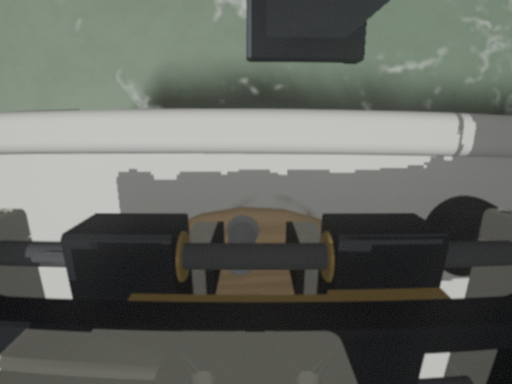

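The post is straddled and resting against the -y finger, as expected. A light squeeze will centre it.

>>> send_rows(
  deltas=[
    {"x": 0, "y": 0, "z": 0, "wx": 0, "wy": 0, "wz": 0, "jaw": 190},
    {"x": 0, "y": 0, "z": 0, "wx": 0, "wy": 0, "wz": 0, "jaw": 210},
    {"x": 0, "y": 0, "z": 0, "wx": 0, "wy": 0, "wz": 0, "jaw": 210},
    {"x": 0, "y": 0, "z": 0, "wx": 0, "wy": 0, "wz": 0, "jaw": 210},
  ],
  force=8,
)

```text
clock: 4.03
eef_pos: [407.7, -150.7, 34.5]
ee_rot: [-3.141, -0.001, -3.136]
ft_force: [-1.8, -2.4, 2.9]
opening: 0.193
```

>>> send_rows(
  deltas=[
    {"x": 0, "y": 0, "z": 0, "wx": 0, "wy": 0, "wz": 0, "jaw": 140},
    {"x": 0, "y": 0, "z": 0, "wx": 0, "wy": 0, "wz": 0, "jaw": 140},
    {"x": 0, "y": 0, "z": 50, "wx": 0, "wy": 0, "wz": 0, "jaw": 140},
    {"x": 0, "y": 0, "z": 110, "wx": 0, "wy": 0, "wz": 0, "jaw": 100},
    {"x": 0, "y": 0, "z": 150, "wx": 0, "wy": 0, "wz": 0, "jaw": 0},
    {"x": 0, "y": 0, "z": 190, "wx": 0, "wy": 0, "wz": 0, "jaw": 0},
    {"x": 0, "y": 0, "z": 190, "wx": 0, "wy": 0, "wz": 0, "jaw": 0},
    {"x": 0, "y": 0, "z": 190, "wx": 0, "wy": 0, "wz": 0, "jaw": 0},
  ],
)

```text
clock: 5.03
eef_pos: [407.7, -150.3, 224.0]
ee_rot: [3.141, -0.0, -3.136]
ft_force: [1.0, 0.2, -0.1]
opening: 0.957
```

Run:
```python
from h import *
w=cam("wrist","w3.png")
s=robot.read_state();print(s["clock"],s["eef_pos"],s["ee_rot"],s["joint_positions"])
print(proj(w,[[515.3,-150.5,32],[408.3,-150.5,64]]))
```

```text
5.075 [ 407.42037811 -150.31706516  223.58473363] [ 3.14123381e+00 -1.41708351e-03 -3.13581332e+00] [ 1.03518611e-01 -4.81023090e-02 -4.89338375e-01 -5.47537135e-04
 -1.13093562e+00 -1.66830237e+00]
[[253.70273742 253.43797287]
 [254.16284982 180.2510533 ]]
```

View pics/w3.png

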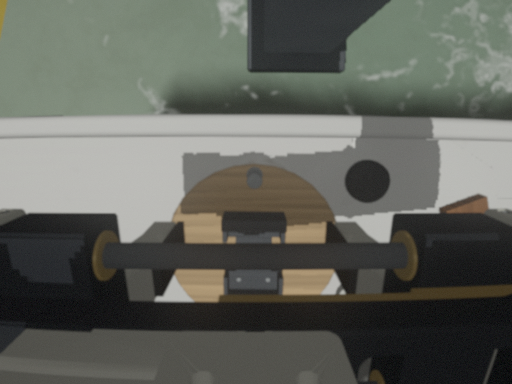

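The turntable is aligned: the post is at (254,179) and the holder is symmetric about the image column. Next I'll move to hover over the pile.

>>> send_rows(
  deltas=[
    {"x": 14, "y": 50, "z": 0, "wx": 0, "wy": 0, "wz": 0.06, "jaw": 0},
    {"x": 28, "y": 100, "z": 0, "wx": 0, "wy": 0, "wz": 0.12, "jaw": 0},
    {"x": 42, "y": 150, "z": 0, "wx": 0, "wy": 0, "wz": 0.18, "jaw": 0},
    {"x": 56, "y": 200, "z": 0, "wx": 0, "wy": 0, "wz": 0.24, "jaw": 0},
    {"x": 70, "y": 250, "z": 0, "wx": 0, "wy": 0, "wz": 0.3, "jaw": 0},
    {"x": 86, "y": 309.5, "z": 0, "wx": 0, "wy": 0, "wz": 0.356, "jaw": 0},
    {"x": 86, "y": 309.5, "z": 0, "wx": 0, "wy": 0, "wz": 0.356, "jaw": 0},
    {"x": 86, "y": 309.5, "z": 0, "wx": 0, "wy": 0, "wz": 0.356, "jaw": 0},
    {"x": 86, "y": 309.5, "z": 0, "wx": 0, "wy": 0, "wz": 0.356, "jaw": 0},
  ],
)

```text
clock: 6.2
eef_pos: [493.6, 158.0, 224.0]
ee_rot: [-3.141, -0.001, -2.781]
ft_force: [-0.1, -0.6, 0.6]
opening: 1.0
```

Run:
```python
from h import *
w=cam("wrist","w4.png"); t=cam("top","t4.png")
s=robot.read_state();print(s["clock"],s["eef_pos"],s["ee_rot"],s["joint_positions"])
c,a=np.array([494.3,158.7]),.356
u=np.array([np.cos(a),np.sin(a)]);v=np.array([-u[1],u[0]])
print(proj(w,[[*(c+i*50*u+j*31*v),18] for i,j in((1,1),(1,-1),(-1,-1),(-1,1))]))
```

```text
6.3 [493.84581507 158.04995315 224.57301267] [ 3.14154829e+00  1.88305979e-05 -2.78105581e+00] [ 6.88610074e-01  1.01563972e-01 -3.31802768e-01 -3.95872297e-05
 -1.13739747e+00 -1.89885293e+00]
[[277.86649625 210.12702319]
 [231.31481073 209.88477758]
 [230.15780646 133.45636128]
 [279.88665135 133.7299268 ]]
```

View pics/w4.png

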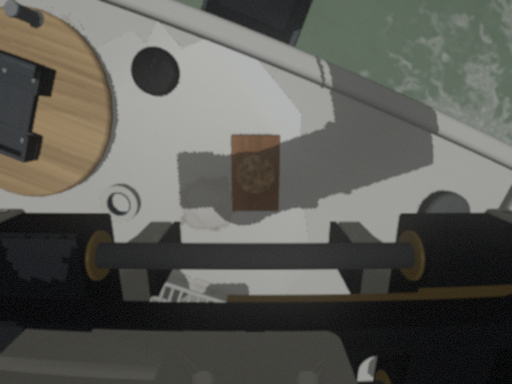

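View pics/t4.png

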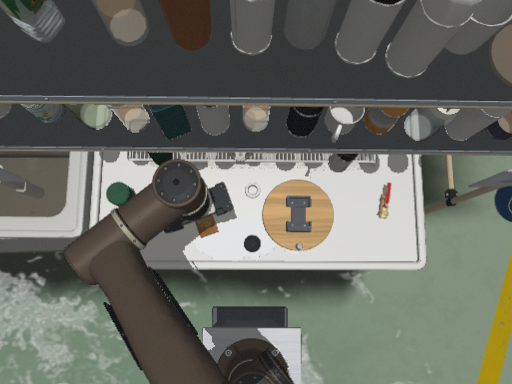

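Run:
```python
from h import *
s=robot.read_state();print(s["eef_pos"],s["ee_rot"])
w=cam("wrist"); hsv=cv2.cvtColor(w["frame"],cv2.COLOR_RGB2HSV)
m=cv2.inRange(hsv,(3,80,30),(25,255,255))
n,l,st,ce=cv2.connectedComponentsWithStats(m)
for i in range(1,n):
    if st[i,4]>1500 and 200<ce[i][0]<300:
        cn=max(cv2.findContours((l==i).astype('u1'),0,1)[0],key=cv2.contourArea).reshape(-1,2)
        print(st[i],cv2.minAreaRect(plane(w,cn,18)[:,:2].astype('f4')))
t=cam("top"); f=t["frame"]; 
hsv=cv2.cvtColor(f,cv2.COLOR_RGB2HSV)
m=cv2.inRange(hsv,(5,70,60),(30,255,255)); n,l,st,ce=cv2.connectedComponentsWithStats(m)
i=l[215,275]; cn=max(cv2.findContours((l==i).astype('u1'),0,1)[0],key=cv2.contourArea).reshape(-1,2)
print("disc",cv2.fitEllipse(plane(t,cn,24)[:,:2].astype('f4')))
m=cv2.inRange(f,(0,0,0),(95,95,95)); m[:190]=0;m[242:]=0;m[:,:276]=0;m[:,322:]=0
n,l,st,ce=cv2.connectedComponentsWithStats(m);i=1+st[1:,4].argmax();cn=max(cv2.findContours((l==i).astype('u1'),0,1)[0],key=cv2.contourArea).reshape(-1,2)
print("holder",st[i],cv2.minAreaRect(plane(t,cn,50)[:,:2].astype('f4')))
c=f[175:260,250:350]; cv2.imwrite("pics/t4z.png",cv2.resize(cv2.cvtColor(c,cv2.COLOR_RGB2BGR),(700,595),interpolation=cv2.INTER_CUBIC))
```

```text
[493.84581507 158.04995315 224.57301267] [ 3.14154829e+00  1.88305979e-05 -2.78105581e+00]
[ 232  135   47   74 2674] ((494.26373291015625, 158.9000701904297), (95.6130142211914, 58.46577835083008), 20.688514709472656)
disc ((517.1312866210938, -150.27017211914062), (229.07859802246094, 233.8629608154297), 5.693568229675293)
holder [286 197  25  14 191] ((547.58642578125, -149.646484375), (43.075523376464844, 78.78056335449219), 0.4879428446292877)
```

View pics/t4z.png

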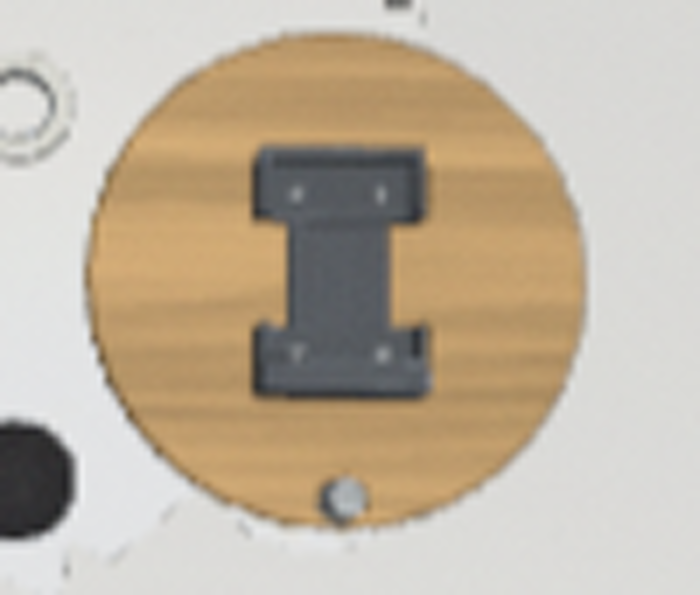

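The pile is at (494.3, 158.9) with yaw 0.361 rad, and the tool is aligned with it. I'll descend and grip.

>>> send_rows(
  deltas=[
    {"x": 0, "y": 0, "z": -50, "wx": 0, "wy": 0, "wz": 0, "jaw": 0},
    {"x": 0, "y": 0, "z": -100, "wx": 0, "wy": 0, "wz": 0, "jaw": 0},
    {"x": 0, "y": 0, "z": -150, "wx": 0, "wy": 0, "wz": 0, "jaw": 0},
    {"x": 0, "y": 0, "z": -185, "wx": 0, "wy": 0, "wz": 0, "jaw": 0},
    {"x": 0, "y": 0, "z": -208, "wx": 0, "wy": 0, "wz": 0, "jaw": 0},
    {"x": 0, "y": 0, "z": -218, "wx": 0, "wy": 0, "wz": 0, "jaw": 0},
    {"x": 0, "y": 0, "z": -222, "wx": 0, "wy": 0, "wz": 0, "jaw": 0},
    {"x": 0, "y": 0, "z": -222, "wx": 0, "wy": 0, "wz": 0, "jaw": 0},
  ],
)

```text
clock: 7.4
eef_pos: [494.4, 159.2, 3.2]
ee_rot: [3.141, 0.001, -2.78]
ft_force: [0.2, 0.9, -0.8]
opening: 1.001
```

Run:
```python
from h import *
cam("wrist","w5.png")
s=robot.read_state();print(s["clock"],s["eef_pos"],s["ee_rot"],s["ft_force"])
```

```text
7.45 [494.55415906 159.31897117   3.418603  ] [ 3.14120258e+00  1.44766005e-03 -2.77972017e+00] [-0.54623185 -0.38556661 -0.47497255]
```

View pics/w5.png

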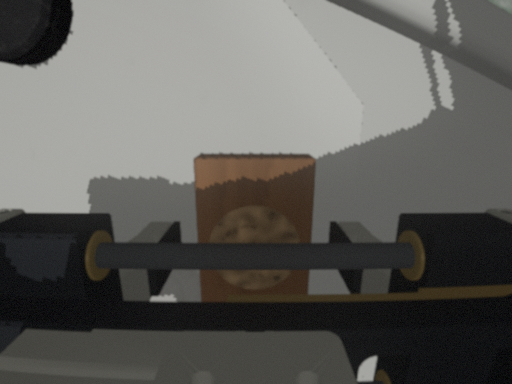

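>>> send_rows(
  deltas=[
    {"x": 0, "y": 0, "z": -1, "wx": 0, "wy": 0, "wz": 0, "jaw": 50},
    {"x": 0, "y": 0, "z": -1, "wx": 0, "wy": 0, "wz": 0, "jaw": 70},
    {"x": 0, "y": 0, "z": -1, "wx": 0, "wy": 0, "wz": 0, "jaw": 120},
    {"x": 0, "y": 0, "z": -1, "wx": 0, "wy": 0, "wz": 0, "jaw": 120},
    {"x": 0, "y": 0, "z": -1, "wx": 0, "wy": 0, "wz": 0, "jaw": 120},
    {"x": 0, "y": 0, "z": -1, "wx": 0, "wy": 0, "wz": 0, "jaw": 120},
  ],
  force=40,
)

```text
clock: 8.2
eef_pos: [494.1, 159.1, 1.8]
ee_rot: [3.142, 0.0, -2.78]
ft_force: [-1.7, -0.1, 4.8]
opening: 0.705
```

>>> send_rows(
  deltas=[
    {"x": 0, "y": 0, "z": 10, "wx": 0, "wy": 0, "wz": 0, "jaw": 120},
    {"x": 0, "y": 0, "z": 30, "wx": 0, "wy": 0, "wz": 0, "jaw": 120},
    {"x": 0, "y": 0, "z": 60, "wx": 0, "wy": 0, "wz": 0, "jaw": 120},
    {"x": 0, "y": 0, "z": 90, "wx": 0, "wy": 0, "wz": 0, "jaw": 120},
    {"x": 0, "y": 0, "z": 120, "wx": 0, "wy": 0, "wz": 0, "jaw": 120},
    {"x": 0, "y": 0, "z": 145, "wx": 0, "wy": 0, "wz": 0, "jaw": 120},
    {"x": 0, "y": 0, "z": 150, "wx": 0, "wy": 0, "wz": 0, "jaw": 120},
    {"x": 0, "y": 0, "z": 150, "wx": 0, "wy": 0, "wz": 0, "jaw": 120},
  ],
)

```text
clock: 9.2
eef_pos: [493.6, 158.8, 151.1]
ee_rot: [3.141, -0.0, -2.78]
ft_force: [-0.6, -0.0, -3.1]
opening: 0.702
```

Run:
```python
from h import *
cam("wrist","w6.png"); cam("scene","s6.png")
s=robot.read_state();print(s["clock"],s["eef_pos"],s["ee_rot"],s["ft_force"],s["wrist_torque"],s["opening"])
```

```text
9.3 [493.26802866 158.54742667 150.31518696] [-3.14131853e+00 -2.07790371e-03 -2.78008139e+00] [ 0.45315638  0.44787936 -1.89825428] [-0.02870878  0.00688245  0.0670081 ] 0.7046562727961795
```

View pics/w6.png

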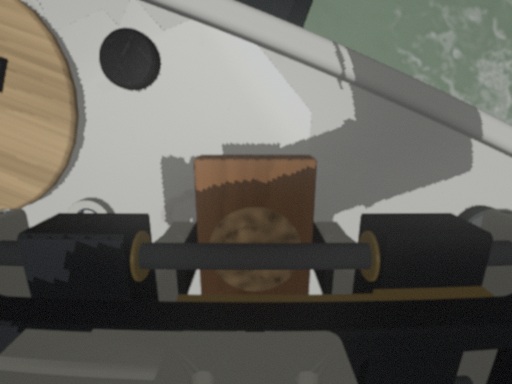

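View pics/s6.png

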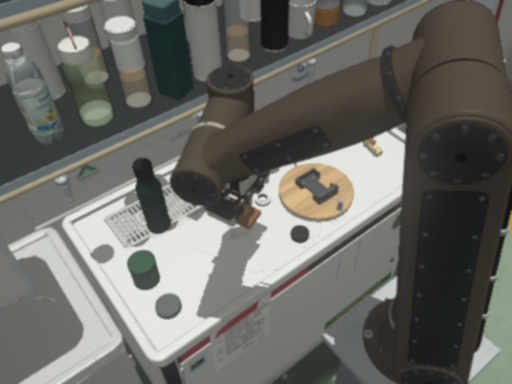

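The pile is gripped whole, with its front edge still at row 157 as before. I'll refine the holder centre from the earlier pictures.

```bash
cat >> h.py <<'E'
from scipy.spatial.transform import Rotation as Ro
def wristat(w,s,pos,rpy):
    "wrist calibration moved from state s to another tool pose"
    R0=Ro.from_euler('xyz',s["ee_rot"]).as_matrix(); R1=Ro.from_euler('xyz',rpy).as_matrix()
    d=dict(w); A=w["R"]@R0; b=w["R"]@s["eef_pos"]+w["t"]
    d["R"]=A@R1.T; d["t"]=b-d["R"]@np.array(pos); return d
E
python3 - <<'E'
from h import *
w=cam("wrist"); s=robot.read_state()
v=wristat(w,s,[408,-150.5,224.5],[3.1416,0,-3.1358])
print(proj(v,[[515.3,-150.5,32],[408.3,-150.5,64]]))
t=cam("top")
E2=lambda x,y:[250+x/7-.5+.5/7,175+y/7-.5+.5/7]
print("rear edge",plane(t,[E2(254,148),E2(425,148)],50),"front base",plane(t,[E2(254,398),E2(430,398)],24), "front lip",plane(t,[E2(254,385),E2(430,385)],60))
print("screws",plane(t,[E2(296,194),E2(381,194),E2(296,352),E2(382,352)],32))
print("post",plane(t,[E2(347,497)],64))
im=cv2.imread("pics/w3.png"); cv2.imwrite("pics/w3z.png",cv2.resize(im[155:305,160:350],(760,600),interpolation=cv2.INTER_CUBIC))
for c in [(515.3,-150.5),(517,-150.5)]:
  c=np.array(c)
  print(proj(v,[[c[0]-58.5,c[1]-39.5,60],[c[0]-58.5,c[1]+39.5,60],[c[0]-43.5,c[1]+39.5,60],[c[0]+0,c[1]+24,32],[c[0]-25,c[1]+39.5,50],[c[0]-107,c[1],64],[c[0]-120,c[1],24]]).round(1).tolist())
E
```

```text
[[253.94034943 253.02765474]
 [254.41701287 179.873157  ]]
rear edge [[ 573.06696191 -110.03260219   50.        ]
 [ 573.75832972 -190.50057098   50.        ]] front base [[ 458.12366774 -111.53509137   24.        ]
 [ 458.67026796 -194.66211399   24.        ]] front lip [[ 460.74677538 -108.4479184    60.        ]
 [ 461.28939132 -189.68958763   60.        ]]
screws [[ 554.21602523 -131.38693575   32.        ]
 [ 554.54778805 -171.75868607   32.        ]
 [ 479.13303856 -130.73712173   32.        ]
 [ 479.41435631 -171.24075767   32.        ]]
post [[ 409.41802425 -150.31401031   64.        ]]
[[221.0, 218.8], [287.3, 219.2], [286.9, 230.9], [271.9, 253.1], [285.5, 241.6], [254.4, 179.9], [254.5, 163.0]]
[[221.0, 220.2], [287.3, 220.6], [286.8, 232.2], [271.8, 254.3], [285.4, 242.8], [254.4, 181.3], [254.5, 164.4]]
```

View pics/w3z.png

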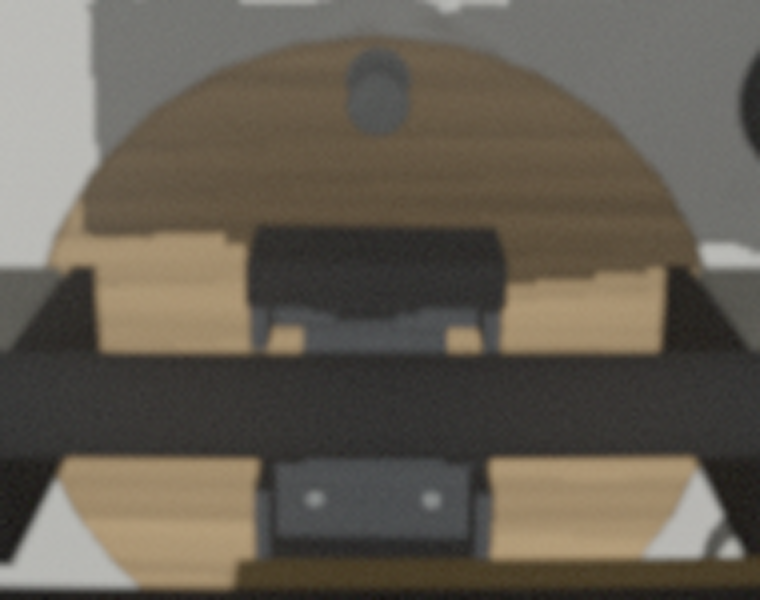

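Combined estimates put the holder axis at about (515.9, -150.8), with yaw about 0. I'll carry the pile over and square it up.

>>> send_rows(
  deltas=[
    {"x": 3, "y": -20, "z": 0, "wx": 0, "wy": 0, "wz": -0.03, "jaw": 120},
    {"x": 9, "y": -60, "z": 0, "wx": 0, "wy": 0, "wz": -0.07, "jaw": 120},
    {"x": 16, "y": -105, "z": 0, "wx": 0, "wy": 0, "wz": -0.12, "jaw": 120},
    {"x": 23, "y": -150, "z": 0, "wx": 0, "wy": 0, "wz": -0.17, "jaw": 120},
    {"x": 30, "y": -195, "z": 0, "wx": 0, "wy": 0, "wz": -0.22, "jaw": 120},
    {"x": 37, "y": -240, "z": 0, "wx": 0, "wy": 0, "wz": -0.28, "jaw": 120},
    {"x": 43, "y": -280, "z": 0, "wx": 0, "wy": 0, "wz": -0.33, "jaw": 120},
    {"x": 46, "y": -300, "z": 0, "wx": 0, "wy": 0, "wz": -0.357, "jaw": 120},
    {"x": 47.5, "y": -309.8, "z": 0, "wx": 0, "wy": 0, "wz": -0.357, "jaw": 120},
    {"x": 47.5, "y": -309.8, "z": 0, "wx": 0, "wy": 0, "wz": -0.357, "jaw": 120},
  ],
)

```text
clock: 10.65
eef_pos: [541.1, -151.4, 151.2]
ee_rot: [3.142, -0.001, -3.138]
ft_force: [-0.2, 0.4, -2.0]
opening: 0.7
```

>>> send_rows(
  deltas=[
    {"x": 0, "y": 0, "z": 0, "wx": 0, "wy": -0.06, "wz": 0, "jaw": 120},
    {"x": 0, "y": 0, "z": 0, "wx": 0, "wy": -0.12, "wz": 0, "jaw": 120},
    {"x": 0, "y": 0, "z": 0, "wx": 0, "wy": -0.18, "wz": 0, "jaw": 120},
    {"x": 0, "y": 0, "z": 0, "wx": 0, "wy": -0.24, "wz": 0, "jaw": 120},
    {"x": 0, "y": 0, "z": 0, "wx": 0, "wy": -0.3, "wz": 0, "jaw": 120},
    {"x": 0, "y": 0, "z": 0, "wx": 0, "wy": -0.3, "wz": 0, "jaw": 120},
    {"x": 0, "y": 0, "z": 0, "wx": 0, "wy": -0.3, "wz": 0, "jaw": 120},
  ],
)

```text
clock: 11.52
eef_pos: [541.9, -150.3, 152.0]
ee_rot: [-3.14, 0.3, -3.135]
ft_force: [0.4, -0.4, -2.6]
opening: 0.702
```

Run:
```python
from h import *
w=cam("wrist","w7.png"); cam("scene","s7.png"); cam("top","t7.png")
s=robot.read_state();print(s["clock"],s["eef_pos"],s["ee_rot"],s["ft_force"],s["opening"],s["joint_positions"])
c=np.array([515.9,-150.8])
print(proj(w,[[c[0]-107,c[1],64],[c[0]-58.5,c[1]-39.5,60],[c[0]-58.5,c[1]+39.5,60],[c[0]-43.5,c[1]-39.5,60],[c[0]-43.5,c[1]+39.5,60],[c[0]-25,c[1]-39.5,50],[c[0]-25,c[1]+39.5,50],[c[0]-120,c[1],24]]).round(1).tolist())
def P(u,v,y):
    R=Ro.from_euler('xyz',s["ee_rot"]).as_matrix(); X=R@np.array([-1,0,0]); Z=-R[:,2]; return s["eef_pos"]+(u-50)*X+(v-2)*Z+y*R[:,1]
print("pile front", [P(0,v,y).round(1).tolist() for v in(0,18) for y in(-31,31)], proj(w,[P(0,18,-31),P(0,18,31)]))
```

```text
11.675 [ 542.11084816 -150.6096059   151.6464794 ] [-3.14000435  0.29950836 -3.13614687] [-0.59083815  0.22379449 -1.41038125] 0.7025294445783145 [ 0.09685166  0.08095552 -0.60375602  0.05138749 -0.58850212 -1.70091228]
[[255.1, -18.6], [199.8, 61.3], [309.4, 62.1], [201.5, 82.7], [307.5, 83.5], [205.4, 104.0], [303.3, 104.7], [255.2, -33.0]]
pile front [[495.1, -181.9, 135.0], [494.8, -119.9, 134.9], [489.8, -181.9, 152.2], [489.5, -119.9, 152.1]] [[191.62146801 155.71387841]
 [316.01912589 155.85734686]]
```

View pics/w7.png

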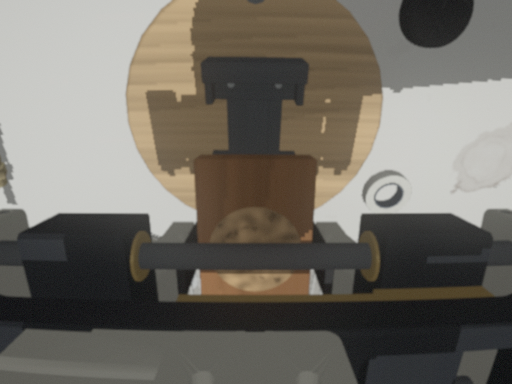

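View pics/s7.png

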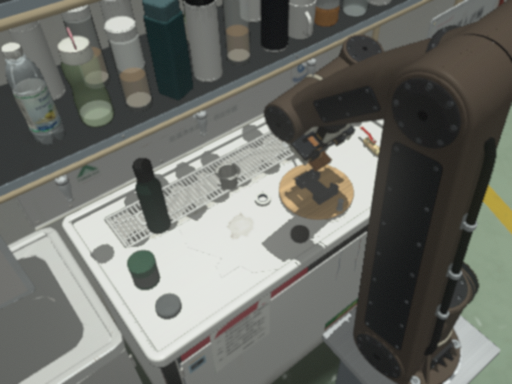

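Run:
```python
from h import *
im=cv2.imread("pics/w7.png"); cv2.imwrite("pics/w7z.png",cv2.resize(im[50:200,180:330],(800,800)[:2],interpolation=cv2.INTER_CUBIC)[:,:,:][:600])
```

```text
(no output)
```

View pics/w7z.png

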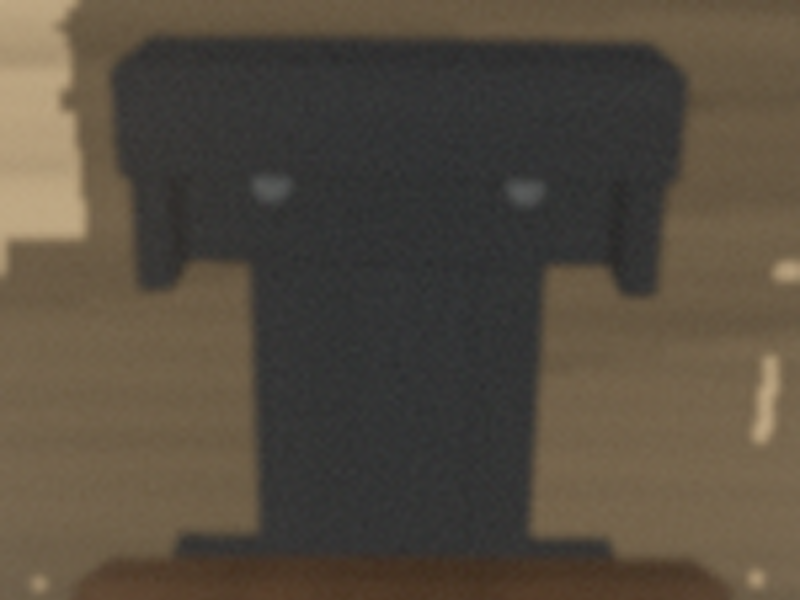

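Lip centre is at column 255.1 and pile centre at 255.5, so lateral alignment is good to about 0.5 mm. I'll descend to just behind the lip.

>>> send_rows(
  deltas=[
    {"x": 0, "y": -0.5, "z": -25, "wx": 0, "wy": 0, "wz": 0, "jaw": 120},
    {"x": 0, "y": -0.5, "z": -55, "wx": 0, "wy": 0, "wz": 0, "jaw": 120},
    {"x": 0, "y": -0.5, "z": -75, "wx": 0, "wy": 0, "wz": 0, "jaw": 120},
    {"x": 0, "y": -0.5, "z": -85, "wx": 0, "wy": 0, "wz": 0, "jaw": 120},
    {"x": 0, "y": -0.5, "z": -93, "wx": 0, "wy": 0, "wz": 0, "jaw": 120},
    {"x": 0, "y": -0.5, "z": -93, "wx": 0, "wy": 0, "wz": 0, "jaw": 120},
    {"x": 0, "y": -0.5, "z": -93, "wx": 0, "wy": 0, "wz": 0, "jaw": 120},
  ],
)

```text
clock: 12.55
eef_pos: [542.1, -151.3, 59.2]
ee_rot: [-3.14, 0.301, -3.136]
ft_force: [-0.2, -0.7, -1.6]
opening: 0.703
```

Run:
```python
from h import *
w=cam("wrist","w8.png"); g=cam("scene")
s=robot.read_state();print(s["clock"],s["eef_pos"],s["ee_rot"],s["ft_force"],s["opening"])
c=np.array([515.9,-150.8])
print(proj(w,[[c[0]-43.5,c[1]-39.5,60],[c[0]-43.5,c[1]+39.5,60],[c[0]-43.5,c[1],60],[c[0]-25,c[1],32]]).round(1).tolist())
f=g["frame"][140:240,260:380];cv2.imwrite("pics/s8.png",cv2.resize(cv2.cvtColor(f,cv2.COLOR_RGB2BGR),(720,600),interpolation=cv2.INTER_CUBIC))
```

```text
12.65 [ 542.03695496 -151.28823336   59.3404955 ] [-3.14018706  0.30136947 -3.13654977] [ 0.72550852  0.01884993 -3.33708788] 0.7051950586661272
[[171.5, 122.1], [340.7, 123.0], [256.2, 122.1], [255.7, 137.8]]
```

View pics/w8.png

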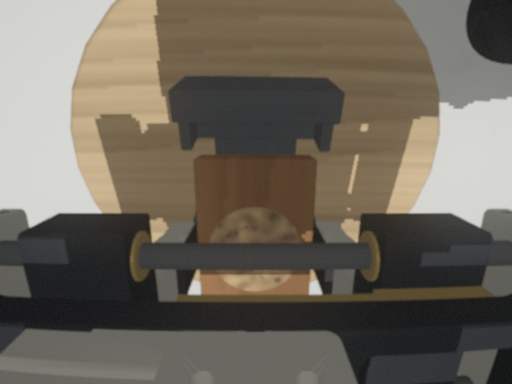

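View pics/s8.png

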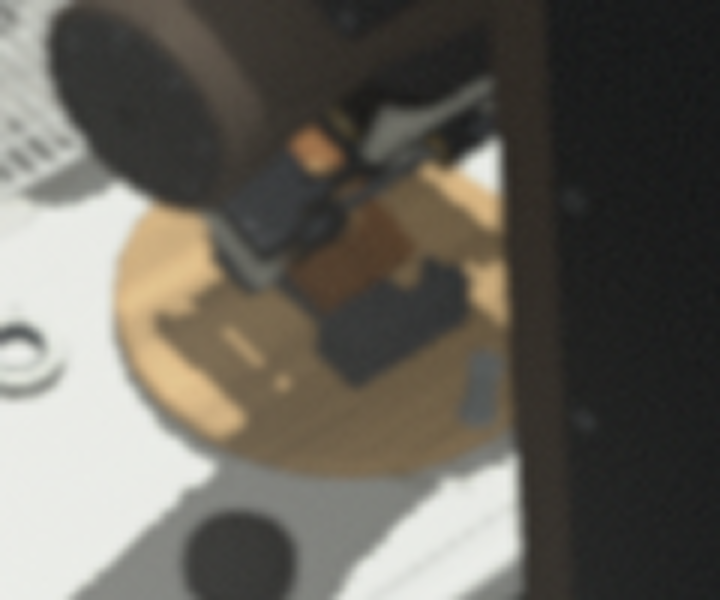

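Pile and lip are centred on each other (255.8 against 255.6). I'll slide the pile under the lip along its own axis.

>>> send_rows(
  deltas=[
    {"x": -6, "y": 0, "z": -2.3, "wx": 0, "wy": 0, "wz": 0, "jaw": 120},
    {"x": -12, "y": 0, "z": -4.2, "wx": 0, "wy": 0, "wz": 0, "jaw": 120},
    {"x": -18, "y": 0, "z": -6, "wx": 0, "wy": 0, "wz": 0, "jaw": 120},
    {"x": -22, "y": 0, "z": -7.3, "wx": 0, "wy": 0, "wz": 0, "jaw": 120},
    {"x": -24, "y": 0, "z": -8, "wx": 0, "wy": 0, "wz": 0, "jaw": 120},
    {"x": -24, "y": 0, "z": -8, "wx": 0, "wy": 0, "wz": 0, "jaw": 120},
  ],
)

```text
clock: 13.4
eef_pos: [517.5, -151.3, 50.6]
ee_rot: [-3.14, 0.3, -3.136]
ft_force: [0.3, -0.3, -2.5]
opening: 0.705
```

Run:
```python
from h import *
w=cam("wrist","w9.png")
s=robot.read_state();print(s["clock"],s["eef_pos"],s["ee_rot"],s["ft_force"],s["wrist_torque"],s["opening"])
```

```text
13.45 [ 517.70483846 -151.30203983   50.65408842] [-3.14007708  0.30024574 -3.13643546] [-0.34100374  0.29348423 -2.83318926] [-0.01848695  1.18578844  0.00227656] 0.7013525716356257
```

View pics/w9.png

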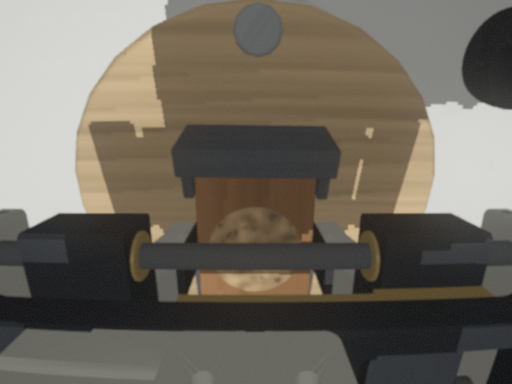

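The front end is under the lip with no contact force. I'll rotate the pile down now.

>>> send_rows(
  deltas=[
    {"x": 0, "y": 0, "z": -1.2, "wx": 0, "wy": 0.025, "wz": 0, "jaw": 120},
    {"x": 0, "y": 0, "z": -2.3, "wx": 0, "wy": 0.05, "wz": 0, "jaw": 120},
    {"x": -0.2, "y": 0, "z": -4.7, "wx": 0, "wy": 0.1, "wz": 0, "jaw": 120},
    {"x": -0.5, "y": 0, "z": -6.7, "wx": 0, "wy": 0.14, "wz": 0, "jaw": 120},
    {"x": -1, "y": 0, "z": -10, "wx": 0, "wy": 0.2, "wz": 0, "jaw": 120},
    {"x": -1, "y": 0, "z": -10, "wx": 0, "wy": 0.2, "wz": 0, "jaw": 120},
  ],
)

```text
clock: 14.2
eef_pos: [517.3, -151.2, 40.2]
ee_rot: [-3.141, 0.1, -3.137]
ft_force: [0.4, 0.5, -1.9]
opening: 0.703
```

Run:
```python
from h import *
w=cam("wrist","w10.png")
s=robot.read_state();print(s["clock"],s["eef_pos"],s["ee_rot"],s["ft_force"],s["wrist_torque"],s["opening"])
```

```text
14.25 [ 516.91928069 -151.31079266   40.20686126] [-3.14119058  0.10079006 -3.13708113] [-0.21996388  0.14317556 -3.72524897] [-0.06343625  0.3667332  -0.0058891 ] 0.7028326975400222
```

View pics/w10.png

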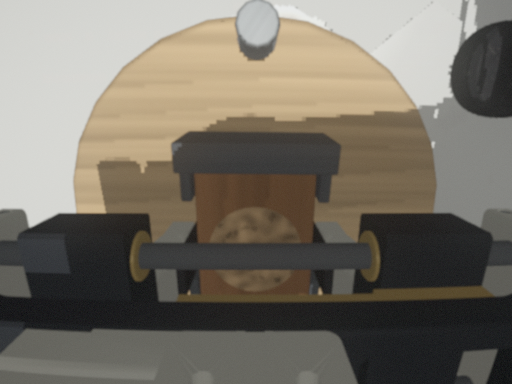

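No contact so far. I'll finish levelling to just above the floor.

>>> send_rows(
  deltas=[
    {"x": -0.2, "y": 0, "z": -1.5, "wx": 0, "wy": 0.025, "wz": 0, "jaw": 120},
    {"x": -0.4, "y": 0, "z": -3, "wx": 0, "wy": 0.05, "wz": 0, "jaw": 120},
    {"x": -0.5, "y": 0, "z": -4.5, "wx": 0, "wy": 0.075, "wz": 0, "jaw": 120},
    {"x": -0.7, "y": 0, "z": -5.8, "wx": 0, "wy": 0.1, "wz": 0, "jaw": 120},
    {"x": -0.7, "y": 0, "z": -5.8, "wx": 0, "wy": 0.1, "wz": 0, "jaw": 120},
    {"x": -0.7, "y": 0, "z": -5.8, "wx": 0, "wy": 0.1, "wz": 0, "jaw": 120},
  ],
)

```text
clock: 15.0
eef_pos: [515.7, -151.3, 34.6]
ee_rot: [3.142, -0.0, -3.137]
ft_force: [-0.7, 0.1, -1.0]
opening: 0.709
```

Run:
```python
from h import *
w=cam("wrist","w11.png")
for i in range(3):
    s=robot.read_state();print(s["clock"],s["eef_pos"],s["ee_rot"],s["ft_force"],s["wrist_torque"],s["opening"]); 
    if i<2: cam("wrist")
```

```text
15.05 [ 515.60011296 -151.31821225   34.67168813] [ 3.14155987e+00 -9.59029322e-05 -3.13685596e+00] [-0.05561824 -0.06688632 -2.0847958 ] [-0.00132321  0.03139295 -0.00673266] 0.702749623417012
15.1 [ 515.58783274 -151.33079821   34.74797817] [ 3.14157332e+00  9.81941258e-07 -3.13687993e+00] [ 0.3673508   0.14567827 -1.8949142 ] [-0.00087799 -0.00859448 -0.00918828] 0.6986874189167291
15.15 [ 515.63212704 -151.34327102   34.82120796] [ 3.14158041e+00  1.42797036e-04 -3.13686223e+00] [ 0.28697721  0.36460689 -2.1451963 ] [ 0.02720522 -0.03098016 -0.01001355] 0.7038174686492412
```

View pics/w11.png

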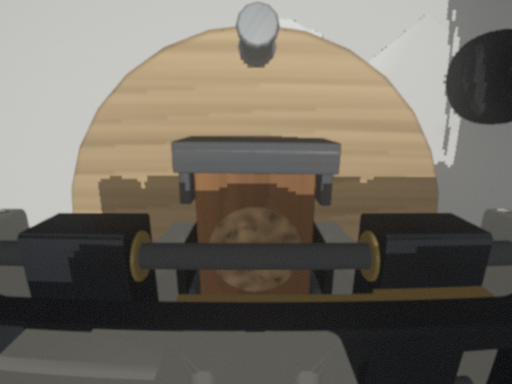

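>>> send_rows(
  deltas=[
    {"x": 0, "y": 0, "z": -0.5, "wx": 0, "wy": 0, "wz": 0, "jaw": 120},
    {"x": 0, "y": 0, "z": -0.8, "wx": 0, "wy": 0, "wz": 0, "jaw": 120},
    {"x": 0, "y": 0, "z": -0.8, "wx": 0, "wy": 0, "wz": 0, "jaw": 120},
  ],
)

```text
clock: 15.52
eef_pos: [515.8, -151.3, 34.0]
ee_rot: [3.142, 0.0, -3.137]
ft_force: [-0.2, 0.1, -2.7]
opening: 0.706
```

>>> send_rows(
  deltas=[
    {"x": 0, "y": 0, "z": 0, "wx": 0, "wy": 0, "wz": 0, "jaw": 60},
    {"x": 0, "y": 0, "z": 0, "wx": 0, "wy": 0, "wz": 0, "jaw": 30},
    {"x": 0, "y": 0, "z": 0, "wx": 0, "wy": 0, "wz": 0, "jaw": 20},
    {"x": 0, "y": 0, "z": 0, "wx": 0, "wy": 0, "wz": 0, "jaw": 20},
    {"x": 0, "y": 0, "z": 0, "wx": 0, "wy": 0, "wz": 0, "jaw": 20},
  ],
)

```text
clock: 16.15
eef_pos: [515.9, -151.3, 34.0]
ee_rot: [-3.142, 0.0, -3.137]
ft_force: [-0.4, 0.6, 0.1]
opening: 0.921
```

Run:
```python
from h import *
w=cam("wrist","w12.png")
s=robot.read_state();print(s["clock"],s["eef_pos"],s["ee_rot"],s["ft_force"],s["wrist_torque"],s["opening"]);
```

```text
16.2 [ 515.82506914 -151.3325034    33.98061148] [-3.14158189e+00  4.01796923e-05 -3.13679882e+00] [ 0.60743372  0.0867826  -0.80283082] [-0.05177212 -0.01868581 -0.00449494] 0.9261285830022409
```

View pics/w12.png

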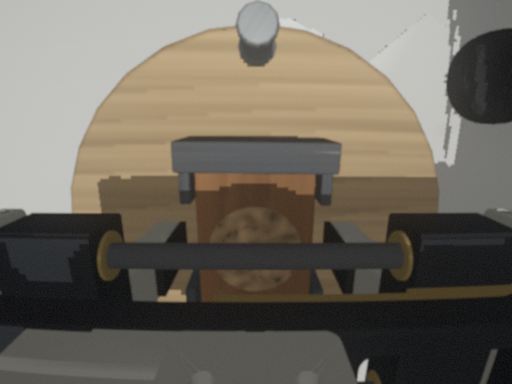

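The pile is released and the fingers are clear of it. I'll retreat straight up, then move aside for a check.

>>> send_rows(
  deltas=[
    {"x": 0, "y": 0, "z": 15, "wx": 0, "wy": 0, "wz": 0, "jaw": 15},
    {"x": 0, "y": 0, "z": 40, "wx": 0, "wy": 0, "wz": 0, "jaw": 15},
    {"x": 0, "y": 0, "z": 90, "wx": 0, "wy": 0, "wz": 0, "jaw": 15},
    {"x": 0, "y": 0, "z": 140, "wx": 0, "wy": 0, "wz": 0, "jaw": 15},
    {"x": -15, "y": 45, "z": 180, "wx": 0, "wy": 0, "wz": 0, "jaw": 15},
    {"x": -30, "y": 90, "z": 190, "wx": 0, "wy": 0, "wz": 0, "jaw": 15},
    {"x": -30, "y": 140, "z": 190, "wx": 0, "wy": 0, "wz": 0, "jaw": 15},
    {"x": -30, "y": 190, "z": 190, "wx": 0, "wy": 0, "wz": 0, "jaw": 15},
    {"x": -30, "y": 240, "z": 190, "wx": 0, "wy": 0, "wz": 0, "jaw": 15},
    {"x": -30, "y": 270, "z": 190, "wx": 0, "wy": 0, "wz": 0, "jaw": 15},
    {"x": -30, "y": 270, "z": 190, "wx": 0, "wy": 0, "wz": 0, "jaw": 15},
  ],
)

```text
clock: 17.58
eef_pos: [485.8, 120.5, 225.0]
ee_rot: [3.141, 0.001, -3.134]
ft_force: [-0.4, -0.3, 0.7]
opening: 0.942
```

Run:
```python
from h import *
t=cam("top","t13.png"); g=cam("scene","s13.png"); s=robot.read_state(); print(s["clock"],s["eef_pos"],s["ft_force"])
a=cv2.resize(t["frame"][170:260,245:350],(700,600),interpolation=cv2.INTER_CUBIC)
b=cv2.resize(g["frame"][150:230,265:365],(750,600),interpolation=cv2.INTER_CUBIC)
cv2.imwrite("pics/t13z.png",cv2.cvtColor(a,cv2.COLOR_RGB2BGR));cv2.imwrite("pics/s13z.png",cv2.cvtColor(b,cv2.COLOR_RGB2BGR))
hsv=cv2.cvtColor(t["frame"],cv2.COLOR_RGB2HSV); print(hsv[213,298],hsv[213,270])
m=cv2.inRange(hsv,(3,100,30),(25,255,140)); m[:,:284]=0;m[:,314:]=0;m[:195]=0;m[235:]=0
n,l,st,ce=cv2.connectedComponentsWithStats(m);i=1+st[1:,4].argmax();cn=max(cv2.findContours((l==i).astype('u1'),0,1)[0],key=cv2.contourArea).reshape(-1,2)
print(st[i],cv2.minAreaRect(plane(t,cn,50)[:,:2].astype('f4')))
```

```text
17.675 [485.66532533 118.70561777 224.6698033 ] [ 0.53410352  0.63568811 -0.34189993]
[ 16 121 148] [ 17 111 210]
[287 198  21  28 233] ((521.337646484375, -146.77101135253906), (88.966064453125, 66.1845474243164), 0.3984883427619934)
```

View pics/t13z.png

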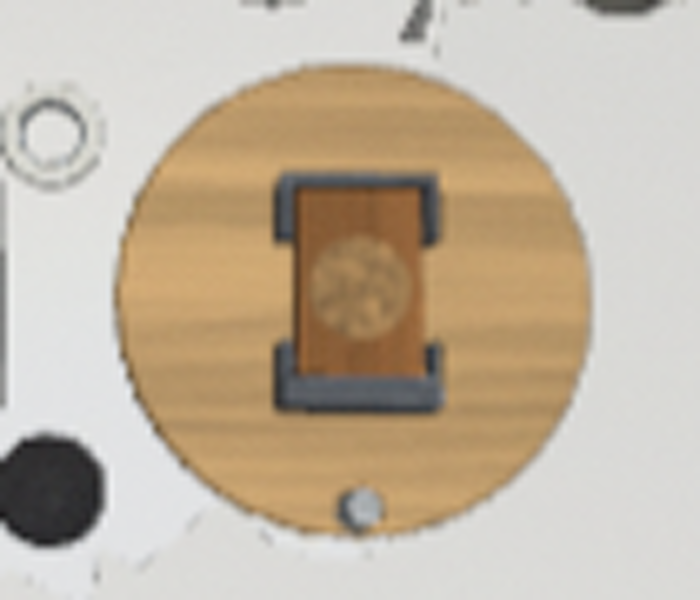

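View pics/s13z.png

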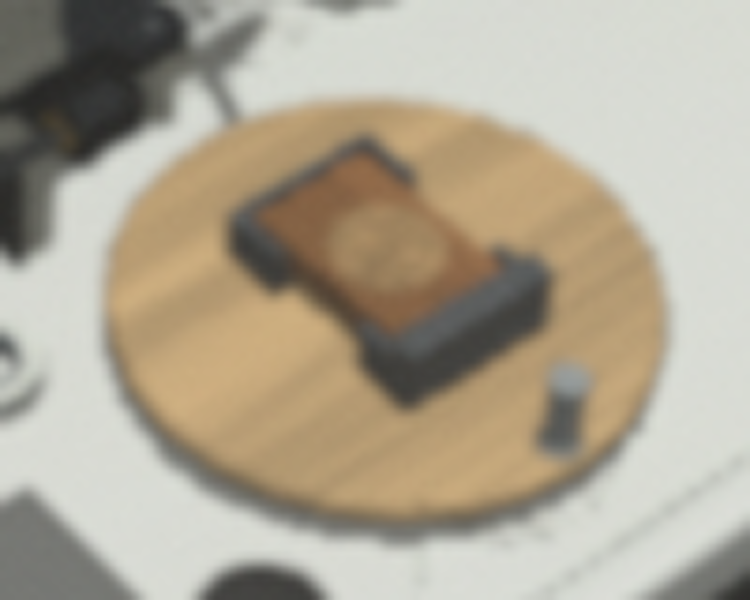

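View pics/t13.png

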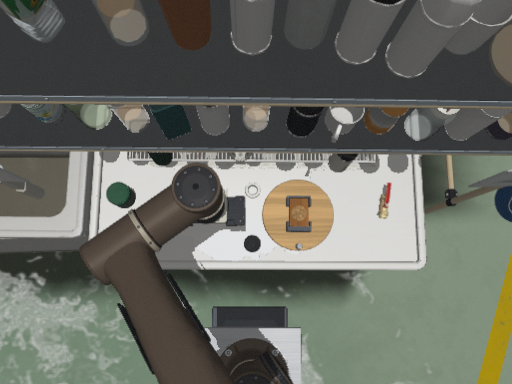

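The pile lies flat in the holder, flush with the wall tops and under the lip. The post points to the front, the bystanders are unmoved, and the arm is clear.

```bash
python3 -c "
from rig import robot; print(robot.close_job())"
```

```text
the job is handed in; nothing more can be done
None
```

The job is handed in at about 18 s of the 64 s. No verdict was reported, so what follows is from my own last pictures and readings.

**What I did:**
- **Turning:** I straddled the thumb post with the jaws, swept the lazy susan from about 1.29 rad round to the front, and centred the post with a light squeeze.
- **Pile:** I gripped all three coasters together across their 62 mm width at 40 N and lifted them about 150 mm. I then tilted the pile 0.3 rad, slid its front end under the lip, levelled it to the floor and let go. The wrist force stayed at a few newtons throughout.

**Last checks:**
- **Coasters:** Both the top and scene pictures show the pile lying flat inside the holder, level with the wall tops and under the lip.
- **Turntable:** It reads within about 0.02 rad of 0.
- **Surroundings:** The things I could see in the last pictures looked unmoved. I compared these by eye, and the ones under the shelf were partly hidden from the top camera. The arm ended clear of everything.

**Disagreements:**
- **Holder centre:** The camera estimates differed by about 2 mm in x. I used (515.9, -150.8) and shifted the pile 0.5 mm in y after the wrist view.
- **Final pile position:** The last colour-mask measurement put its centre about 5 mm off in x and 4 mm in y. I set it aside because the lip hid part of the pile and the mask took in some of the disc and wall. The pictures and wall clearances agree with the pile being seated.
- **Refused call:** My first move call was refused for missing keys, and nothing moved.

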